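# Slide the inspection camera to its focus stop

## Robot

A 6-joint arm with a two-finger parallel gripper is mounted at the origin on the work surface. World frame = base frame: x ahead of the robot, y to its left, z up, the work surface at z = 0. Lengths are in m, angles in rad, forces in N, time in s.
With the tool pointing down it reaches from about 0.275 to 0.85 m from the base axis. Payload 5.2 kg.
Tool frame: the origin (TCP) lies at the very end of the fingers, on their centre line; the grasp point (between the pads) lies 19 mm behind it; z points along the fingers, y is the line along which they close (so a half turn about z gives the same grasp; the last joint's range is limited). The gripper opens to 85 mm and grips with 20 to 120 N. Pads are 22 mm wide; open, the fingers measure 114 mm over their backs; the gripper's body (76 mm by 85 mm) begins 54 mm behind the grasp point. The pads swing forward as they close: fully open they stand 13 mm farther back than shut.
Start: joints at [1.029, 0.259, 1.535, -0, 1.348, -0.203], TCP at [0.183, 0.519, 0.231] pointing down, gripper open.
Joint ranges: [-3.14, 3.14], [-0.91, 2.08], [0.19, 2.58], [-1.22, 4.36], [0.22, 2.71], [-3.12, 3.12]. Speed limits (rad/s): [2.57, 2.57, 3.14, 3.14, 3.14, 3.14].

## Interface

Orientations are given as a unit quaternion [x, y, z, w].
In Python, from cell import env gives the robot as it stands. The module is installed in compiled form; this text tells all that it offers. Calls block until the motion is done:
- env.goto(position, orientation): joint-space move of the TCP to a pose.
- env.movel(position, ori=None, max_speed=0.15): straight line of the TCP; ori=None keeps the orientation; max_speed is the mean speed in m/s.
- env.move_joints(angles): joint-space move.
- env.grip(opening, f_grip=None): finger opening in m; f_grip is the grip in N (None keeps the last); returns when the fingers have stopped.
- env.wait(seconds).
- env.solve_ik(position, orientation): joint angles nearest the present ones, or None.
- env.read_state(): the state.
- env.get_image(name): name is "scene" or "top" or "wrist"; returns a dict with "pixels" (384x512x3 uint8, blue, green, red), "fx", "fy", "cx", "cy" (pixels), "position" and "attitude" of the camera in the world; the wrist camera has in their place "T_tool_cam" (4x4, takes a point from camera to tool coordinates, whose origin is the TCP and whose axes are the flange's). Camera axes: x right, y down, z forward; pixel columns grow to the right and rows downward; lengths in m; the calibration is good to about 2 mm. A picture is of the moment at which its call begins: read the wrist's pose just before it. There is no depth.
A pose or a line that the arm cannot do raises env.Unreachable and nothing moves.
- env.close_job(): hands the job in; it is judged then, once.
Trained networks look in the newest picture that a camera, given by its name, has taken for a name from the list of things; names that differ only in an ending like _2 or _b are one class to them, and where a whole thing is asked for, a point or a joint stands for the part that bears it (a point fixed in the world has none). Each returns a list of dicts, best first, with "score" (0 to 1); they miss things now and then, are a little off and sometimes report something else, mostly with a low value. They report only what shows in the picture. A call takes as long as a camera call.
- env.find_in(target, camera): "point" ([column, row] in pixels, amid what is visible of it).
- env.cut_out(target, camera): "pixels" (384x512 bool, what is visible of it) and "point" ([column, row] in pixels, amid what is visible of it).
- env.place_of(target, camera): "point" ([column, row] in pixels: a listed point, or the origin of a listed thing).
The state is a dict: "t": time; "qpos": joint angles; "joint_velocities": joint speeds; "tau": joint torques, N m; "eef_pos": TCP position; "tcp_rot": TCP orientation; "contact_force": force on the tool from outside, world axes, zero at the start; "wrist_torque": the same for the moment, N m; "width": finger opening in m; "finger_force": force on a finger pad.
Only numpy, scipy, OpenCV 4.12 (cv2) and the standard library are available. Lean on these libraries where they do the work, as an engineer would, in place of code of your own. Each camera call takes 0.05 s, during which the arm holds its last target. There are 200 camera calls.

## Task

Bring the inspection camera to focus: with a fingertip, press down the orange thumb plate in the middle of the camera's carriage to free its brake, keep it pressed and push the carriage along the rail until it rests against the red stop. Then let the plate spring back up and leave it there. Nothing needs gripping or lifting; leave the red stop and the loose things on the bench where they are.

Things in the scene. Friction and masses are not known exactly. Their poses are not given: they have to be found in the camera images.
- rail_base: dark base plate, 440 x 100 mm, 10 mm thick, screwed to the bench, with a T-shaped steel rail along its own x; +x runs towards the red stop and the upright green circuit board (74 mm wide, top 110 mm above the bench) that stands 205 mm from the origin at the +x end. Origin on the bench, y = 0 on the rail's centre line
- plate_top (a point): centre of the top of the orange ribbed thumb plate, 62 mm above the bench when up; moves with the carriage, and down as it is pressed. Plate 56 mm long (along the rail), 44 mm wide, on the middle of the aluminium carriage (150 x 56 mm, top 52 mm above the bench). 64 mm behind this point is a dark cross bar, its top 64 mm above the bench. Axes as rail_base
- camera_back (a point): bottom middle of the back of the green camera on the carriage, 39 mm ahead of plate_top; the camera rises to 98 mm above the bench, 48 mm wide, its black lens reaching 38 mm past the carriage's front, over the stop. Axes as rail_base
- thumb_plate (a joint): how far the plate is pressed down, m: 0 = up, brake holding; 0.005 = bottomed. Its spring takes about 13 N to start, 17 N at the bottom; the brake lets go in the first millimetre. Held down, the carriage (2 kg to get moving) runs with about 2 N; up, it is held against some 12 to 18 N. The fingertip's rubbing on the pressed plate is enough to move the carriage
- carriage (a joint): place of the carriage along the rail, m; grows towards the red stop
- nose (a point): middle of the top part of the carriage's front face (towards the stop), 50 mm above the bench, under the lens, 75 mm ahead of plate_top. Axes as rail_base
- stop_face (a point): middle of the top of the red stop's face that the carriage's front face meets, 50 mm above the bench. The stop is a red bridge over the rail, 14 mm thick, 92 mm wide, white line on the near edge, clamped fast at a different place each time. The carriage must travel from nose to stop_face, 60 to 150 mm. Axes as rail_base
- mug: white mug, 80 mm across, 95 mm tall, handle on its own +y; origin at the centre of its underside; loose, not part of the job
- solder_spool: bare metal solder spool standing on end, 52 mm across, 40 mm tall; origin at the centre of its underside; loose, not part of the job
- lens_cap: black lens cap, 38 mm across, 12 mm tall; origin at the centre of its underside; loose, not part of the job
- screwdriver: yellow-handled screwdriver lying along its own x, 150 mm long, 26 mm thick; origin under its middle; loose, not part of the job
- parts_tray: small blue parts tray 90 x 60 mm, 18 mm tall; origin at the centre of its underside; loose, not part of the job
- cutters: red-handled side cutters lying flat, 130 mm long along their own x, 62 mm wide, 16 mm tall; origin on the table under the pivot; loose, not part of the job
- flux_jar: amber flux jar with a white lid, 44 mm across, 55 mm tall; origin at the centre of its underside; loose, not part of the job

How it is judged:
On the way, in this order (a step that is already met when the one before it is completed fails the run):
1. the thumb plate is pressed, at least 2 mm down, while the carriage is still within 10 mm of where it started (value of joint thumb_plate above 0.002 m and distance of nose from where it was at the start of the episode below 0.01 m), for 0.1 s.
2. with the plate still pressed (at least 1 mm), the carriage comes within 3 mm of the red stop (value of joint thumb_plate above 0.001 m and x of stop_face in the frame of nose between -0.003 and 0.003 m), for 0.1 s.
At the end, for the whole second after the job is handed in: The carriage's front face is against the red stop (gap under 3 mm), the thumb plate is back up (within 1 mm) and the carriage is at rest (x of stop_face in the frame of nose between -0.003 and 0.003 m and value of joint thumb_plate below 0.001 m and velocity of joint carriage between -0.005 and 0.005 m/s); the robot touches nothing.
It fails at once if the red stop is shifted by more than 4 mm (distance of stop_face from where it was at the start of the episode above 0.004 m).
It fails at once if a loose thing on the bench is lifted or shifted by more than 15 mm (distance of any of mug, solder_spool, lens_cap, screwdriver, parts_tray, cutters, flux_jar from where it was at the start of the episode above 0.015 m).
It fails at once if the carriage is dragged with the brake on: it moves faster than 15 mm/s with the plate up ((velocity of joint carriage above 0.015 m/s or velocity of joint carriage below -0.015 m/s) and value of joint thumb_plate below 0.0002 m).
It also fails if it takes over 35 s, if anything falls off the work surface, if the arm or the gripper's body presses on something with over 40 N, if the wrist force passes 120 N, or if a joint passes its speed limit or range.

## Working session

There is one attempt and no reset: what is moved stays moved. The work goes in short steps, each a Python script; the robot and the scene stay as the last script left them, time stands still between calls to the robot, and variables do not carry over. Pictures are saved under pics/ and viewed, at most 10 in all, crops included, and the job is handed in when it is done.

```bash
mkdir -p pics
cat > h.py <<'E'
from cell import env
import numpy as np, cv2
from scipy.spatial.transform import Rotation as R
def cam(name):
    s=env.read_state(); im=env.get_image(name)
    if "T_tool_cam" in im:
        T=np.eye(4); T[:3,:3]=R.from_quat(s["tcp_rot"]).as_matrix() if np.size(s["tcp_rot"])==4 else np.array(s["tcp_rot"]); T[:3,3]=s["eef_pos"]
        T=T@np.array(im["T_tool_cam"])
    else:
        a=np.array(im["attitude"]); T=np.eye(4); T[:3,:3]=R.from_quat(a).as_matrix() if a.size==4 else a.reshape(3,3); T[:3,3]=im["position"]
    return im,T
def at_z(im,T,px,z):
    d=T[:3,:3]@[(px[0]-im["cx"])/im["fx"],(px[1]-im["cy"])/im["fy"],1]
    return T[:3,3]+d*(z-T[2,3])/d[2]
E
python3 - <<'E'
from h import *
for n in("top","scene"):
    im,T=cam(n); cv2.imwrite(f"pics/{n}0.png",im["pixels"]); print(n,T.round(3).tolist(),im["fx"])
    for t,z in dict(rail_base=0,plate_top=.062,camera_back=.052,nose=.05,stop_face=.05).items():
        for r in env.place_of(t,n)[:2]: print(t,round(r["score"],2),np.round(r["point"],1),at_z(im,T,r["point"],z).round(4))
s=env.read_state();print(s["t"],s["tcp_rot"],s["eef_pos"],s["width"])
E
```

```text
top [[-0.008, -0.996, 0.091, 0.479], [-1.0, 0.006, -0.015, 0.024], [0.015, -0.091, -0.996, 1.223], [0.0, 0.0, 0.0, 1.0]] 413.01246839263706
rail_base 0.95 [282.2 211.4] [ 0.5381 -0.057   0.    ]
plate_top 0.82 [320.5 209.1] [ 0.5409 -0.161   0.062 ]
camera_back 0.78 [304.7 207.9] [ 0.5451 -0.1177  0.052 ]
nose 0.71 [294.8 209.1] [ 0.542  -0.0897  0.05  ]
nose 0.7 [290.7 247.8] [ 0.4328 -0.0764  0.05  ]
stop_face 0.51 [250.4 213.1] [0.5315 0.0367 0.05  ]
scene [[-0.255, 0.652, -0.714, 1.609], [0.967, 0.164, -0.195, 0.312], [-0.01, -0.74, -0.673, 1.057], [0.0, 0.0, 0.0, 1.0]] 405.6297287245492
rail_base 0.95 [235.3 199. ] [ 0.5426 -0.0479  0.    ]
plate_top 0.42 [208.5 184. ] [ 0.5513 -0.1471  0.062 ]
plate_top 0.42 [211.2 239. ] [ 0.8055 -0.0486  0.062 ]
camera_back 0.88 [217.7 185.6] [ 0.5409 -0.1152  0.052 ]
nose 0.74 [225.4 185.8] [ 0.5328 -0.0876  0.05  ]
stop_face 0.43 [256.9 194.1] [0.5485 0.0385 0.05  ]
stop_face 0.41 [204.4 215.7] [ 0.7005 -0.1109  0.05  ]
0.6 [1.68580833e-01 9.85687832e-01 3.21119503e-06 5.08702543e-06] [0.18277808 0.51875912 0.23129546] 0.08546123108604486
```

```bash
python3 -c "
import cv2,numpy as np
a=cv2.imread('pics/top0.png')[120:310,150:400];b=cv2.imread('pics/scene0.png')[90:290,120:370]
cv2.imwrite('pics/c0.png',np.vstack([cv2.resize(a,(395,300),interpolation=2),cv2.resize(b,(395,300),interpolation=2)]))"
```

```text
(no output)
```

View pics/c0.png

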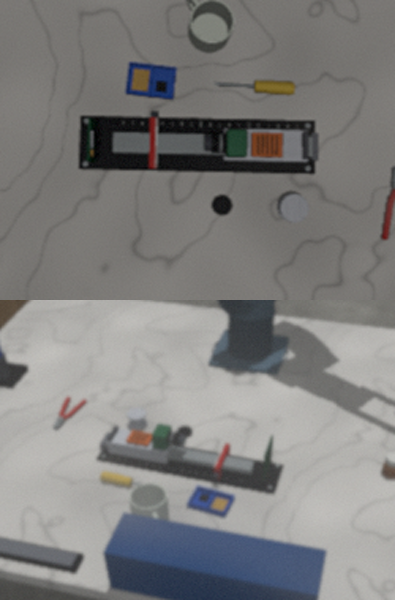

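View pics/top0.png

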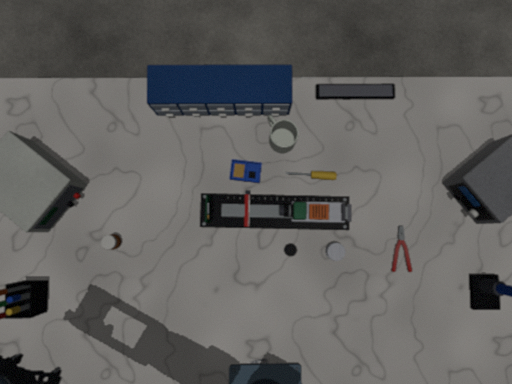

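The top view shows the carriage at px (320,212), the red stop at (247,208), and the rail along about +y. Next I'll close the gripper, go above the plate and look from close by.

Run:
```python
from h import *
im,T=cam("top")
c=env.cut_out("rail_base","top")[0]["pixels"]
pts=np.argwhere(c)[:,::-1].astype(np.float32); r=cv2.minAreaRect(pts); print(r)
bx=cv2.boxPoints(r); print([at_z(im,T,p,.01)[:2].round(4) for p in bx])
env.grip(0.0)
th=np.deg2rad(90)
best=None
for yd in (1,-1):
    y=np.array([yd,0,0.]);z=np.array([0,0,-1.]);x=np.cross(y,z)
    q=R.from_matrix(np.c_[x,y,z]).as_quat(); j=env.solve_ik([.54,-.155,.2],q); print(yd,j)
    if j is not None and (best is None or abs(j[5])<best[0]): best=(abs(j[5]),q)
q=best[1]; env.goto([.54,-.155,.2],q)
im,T=cam("wrist"); cv2.imwrite("pics/w1.png",im["pixels"]); print(np.round(im["T_tool_cam"],3).tolist())
for t,z in dict(plate_top=.062,camera_back=.052,nose=.05,stop_face=.05,rail_base=0).items():
    for r in env.place_of(t,"wrist")[:2]: print(t,round(r["score"],2),np.round(r["point"],1),at_z(im,T,r["point"],z).round(4))
s=env.read_state();print(s["t"],q,s["eef_pos"],s["width"],s["contact_force"])
```

```text
((275.2356872558594, 210.13038635253906), (151.89259338378906, 37.0131721496582), 1.3019527196884155)
[array([0.494 , 0.1877]), array([0.6026, 0.1859]), array([ 0.5896, -0.2625]), array([ 0.4806, -0.257 ])]
1 [-4.78045005e-01  3.02205494e-01  1.55401376e+00 -4.44089210e-16
  1.28537340e+00 -4.78045005e-01]
-1 [-4.78045005e-01  3.02205494e-01  1.55401376e+00 -4.44089210e-16
  1.28537340e+00  2.66354765e+00]
[[0.0, -0.95, -0.312, 0.08], [1.0, 0.0, 0.0, -0.0], [-0.0, -0.312, 0.95, -0.143], [0.0, 0.0, 0.0, 1.0]]
plate_top 0.77 [247.9 178.4] [ 0.5318 -0.1568  0.062 ]
camera_back 0.92 [253.4 130.4] [ 0.5367 -0.1152  0.052 ]
rail_base 0.97 [257.9  51.8] [ 0.5407 -0.0463  0.    ]
4.4583 [0.70710678 0.70710678 0.         0.        ] [ 0.54012459 -0.1546135   0.20004058] -0.0001815054622336503 [ 0.42662085  0.59701555 -0.31839723]
```

View pics/w1.png

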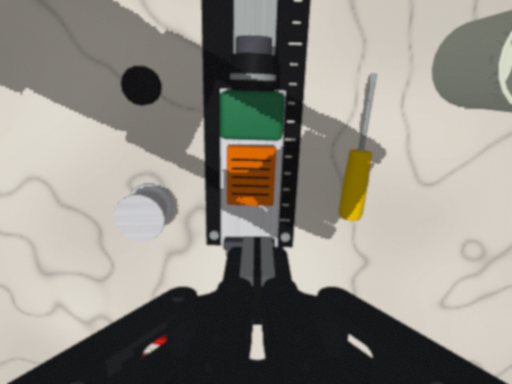

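The wrist view shows the orange plate centred at px (251,175), with the rail running up the image and slightly right. I can press now, with force feedback.

Run:
```python
from h import *
im,T=cam("wrist"); hsv=cv2.cvtColor(im["pixels"],cv2.COLOR_BGR2HSV)
m=cv2.inRange(hsv,(5,150,120),(18,255,255)); m[:,:215]=0; m[:,300:]=0
(c,_,_)=cv2.minAreaRect(cv2.findNonZero(cv2.morphologyEx(m,cv2.MORPH_OPEN,np.ones((3,3)))))
p=at_z(im,T,c,.062); print(c,p)
assert abs(p[0]-.534)<.006 and abs(p[1]+.157)<.008
env.movel([p[0],p[1],.068],max_speed=.1)
f0=np.array(env.read_state()["contact_force"]); print("f0",f0)
z=.066
while z>.050:
    env.movel([p[0],p[1],z],max_speed=.02)
    s=env.read_state(); f=s["contact_force"]-f0; print(round(z,4),s["eef_pos"].round(4) if hasattr(s["eef_pos"],'round') else s["eef_pos"],np.round(f,1),round(s["t"],2))
    if f[2]>24: break
    z-=.001
```

```text
(250.580810546875, 174.7523651123047) [ 0.53414684 -0.1538623   0.062     ]
f0 [0.1290304  0.88205404 0.23926376]
0.066 [ 0.5342 -0.1539  0.0662] [-0.5 -0.5  0. ] 6.23
0.065 [ 0.5341 -0.1538  0.065 ] [-0.2 -0.2 -0.4] 6.48
0.064 [ 0.5341 -0.1538  0.0639] [-0.2 -1.1 -0.2] 6.73
0.063 [ 0.5341 -0.1538  0.0629] [-0.   0.2 -0.1] 6.98
0.062 [ 0.5343 -0.1539  0.0621] [-0.  -0.9  0.6] 7.23
0.061 [ 0.5344 -0.154   0.0619] [-1.7 -1.2  7.4] 7.48
0.06 [ 0.5344 -0.154   0.0615] [-2.4  0.8 11.9] 7.73
0.059 [ 0.5345 -0.154   0.0607] [-4.1  0.7 13.1] 7.98
0.058 [ 0.5345 -0.1541  0.0598] [-3.7  0.6 13.4] 8.23
0.057 [ 0.5345 -0.1541  0.0589] [-4.4  0.1 14.7] 8.48
0.056 [ 0.5345 -0.1541  0.058 ] [-4.3  1.  14.2] 8.73
0.055 [ 0.5345 -0.1541  0.0571] [-4.9  0.9 16.1] 8.98
0.054 [ 0.5346 -0.1544  0.0569] [-6.9  0.1 20.7] 9.23
0.053 [ 0.5347 -0.1548  0.0568] [-9.4  0.1 29. ] 9.48
```

Run:
```python
from h import *
s=env.read_state(); p0=np.array([.5341,-.1539,.053]); d=np.array([.029,1,0])
D=0;hit=0
while D<.15:
    D+=.008 if D<.1 else .004
    env.movel(p0+d*D,max_speed=.04)
    s=env.read_state(); f=np.array(s["contact_force"]); print(round(D,3),np.round(s["eef_pos"],4),np.round(f,1),round(s["t"],2))
    if f[2]<17 or f[2]>45: print("z force"); break
    hit=hit+1 if f[1]<-8 else 0
    if hit>=2: print("stalled");break
im,T=cam("wrist"); cv2.imwrite("pics/w2.png",im["pixels"])
for t,z in dict(camera_back=.052,stop_face=.05,plate_top=.057).items():
    for r in env.place_of(t,"wrist")[:1]: print(t,round(r["score"],2),np.round(r["point"],1),at_z(im,T,r["point"],z).round(4))
im,T=cam("top"); cv2.imwrite("pics/t2.png",cv2.resize(im["pixels"][170:250,180:370],None,fx=4,fy=4,interpolation=2))
```

```text
0.008 [ 0.5349 -0.1466  0.0568] [-8.3  1.4 29.5] 9.83
0.016 [ 0.5352 -0.1385  0.0568] [-8.4  1.1 28.9] 10.18
0.024 [ 0.5354 -0.1305  0.0568] [-8.6  1.7 28.4] 10.53
0.032 [ 0.5356 -0.1224  0.0569] [-8.5  2.2 28.9] 10.88
0.04 [ 0.5359 -0.1144  0.0568] [-8.9  2.3 28.8] 11.23
0.048 [ 0.5361 -0.1064  0.0568] [-9.4  2.1 29.8] 11.58
0.056 [ 0.5363 -0.0983  0.0568] [-9.6  2.2 29.7] 11.93
0.064 [ 0.5366 -0.0903  0.0568] [-9.5  1.9 30.4] 12.28
0.072 [ 0.5368 -0.0822  0.0568] [-8.8  1.2 30.1] 12.63
0.08 [ 0.5371 -0.0742  0.0568] [-8.6  2.  29.8] 12.98
0.088 [ 0.5373 -0.0661  0.0568] [-9.7  1.1 29.8] 13.33
0.096 [ 0.5375 -0.0581  0.0568] [-9.8  2.1 30.6] 13.68
0.104 [ 0.5378 -0.05    0.0568] [-9.9  0.8 31.2] 14.03
0.108 [ 0.5379 -0.0461  0.0568] [-9.8  1.7 29.6] 14.28
0.112 [ 0.538  -0.0422  0.0568] [-8.4  1.9 31. ] 14.53
0.116 [ 0.5381 -0.0381  0.0568] [-9.6  1.9 31. ] 14.78
0.12 [ 0.5382 -0.0341  0.0568] [-9.6  1.7 31. ] 15.03
0.124 [ 0.5384 -0.0322  0.0568] [-10.6  -6.4  29.3] 15.28
0.128 [ 0.5392 -0.0296  0.0568] [ -9.1 -11.7  26.6] 15.53
0.132 [ 0.5402 -0.026   0.0568] [ -6.7 -12.5  23.2] 15.78
stalled
stop_face 0.53 [256.8 241.7] [ 0.5398 -0.0239  0.05  ]
```

View pics/w2.png

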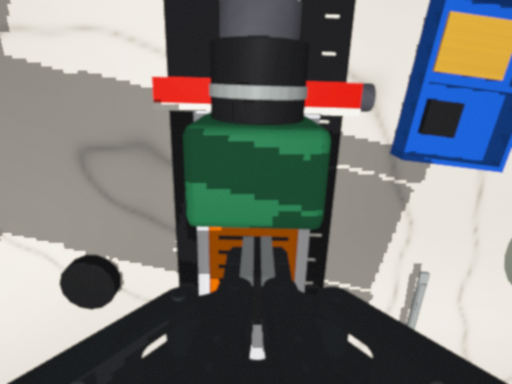

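The lens is over the red stop (row ~93), and the tip force along the rail rose to -12 N, so the carriage is against the stop. Now I'll release.

Run:
```python
from h import *
env.wait(.2)
p=np.array(env.read_state()["eef_pos"])
env.movel([p[0],p[1],.07],max_speed=.03); env.movel([p[0],p[1],.2],max_speed=.15); 
env.movel([.534,-.10,.2],max_speed=.15); env.wait(.3)
im,T=cam("wrist"); cv2.imwrite("pics/w3.png",im["pixels"])
for t,z in dict(plate_top=.062,camera_back=.052,stop_face=.05).items():
    for r in env.place_of(t,"wrist")[:1]: print(t,round(r["score"],2),np.round(r["point"],1),at_z(im,T,r["point"],z).round(4))
print(env.read_state()["t"],env.read_state()["contact_force"])
```

```text
plate_top 0.64 [258.4 100.3] [ 0.5349 -0.034   0.062 ]
camera_back 0.71 [261.4  48.2] [0.5373 0.007  0.052 ]
19.1333 [-1.53484677 -0.51745328 -0.01771541]
```

View pics/w3.png

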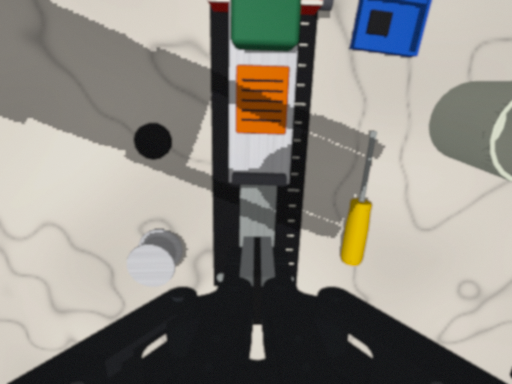

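The carriage stayed at the stop (plate at px (262,100), red stop at row ~6), and the arm is clear.

```bash
python3 -c "
from h import *
print(env.close_job())"
```

```text
the job is handed in; nothing more can be done
None
```

The job is handed in, though no verdict came back: I held the plate down, pushed the carriage about 120 mm until it stalled against the red stop, then let it go, and it stayed there with the arm clear at about 19 s.

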